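# Stand up the dosage chart on its kickstand

### The arm

A 6-joint arm with a two-finger parallel gripper is mounted at the origin on the work surface. World frame = base frame: x ahead of the robot, y to its left, z up, the work surface at z = 0. Lengths are in m, angles in rad, forces in N, time in s.
With the tool pointing down it reaches from about 0.375 to 0.9 m from the base axis. Payload 3.1 kg.
Tool frame: the origin (TCP) lies at the very end of the fingers, on their centre line; the grasp point (between the pads) lies 19 mm behind it (env.hold_point_z is the distance from the TCP to the grasp point, in m); z points along the fingers, y is the line along which they close (so a half turn about z gives the same grasp; the last joint's range is limited). The gripper opens to 87 mm and grips with 3 to 60 N. Pads are 19 mm wide; open, the fingers measure 117 mm over their backs; the gripper's body (75 mm by 190 mm) begins 51 mm behind the grasp point.
Start: joints at [-1.359, 0.527, 1.433, -0, 1.181, -0.178], TCP at [0.238, -0.578, 0.223] pointing down, gripper open.
Joint ranges: [-3.08, 3.08], [-0.75, 2.2], [0.22, 2.44], [-1.43, 4.57], [0, 2.65], [-2.85, 2.85]. Speed limits (rad/s): [2.79, 2.79, 3.14, 3.14, 3.14, 3.14].

### API

Orientations are given as a unit quaternion [w, x, y, z].
In Python, from rig import env gives the robot as it stands. The module is installed in compiled form; this text tells all that it offers. Calls block until the motion is done:
- env.move_pose(position, orientation): joint-space move of the TCP to a pose.
- env.move_straight(position, max_speed=0.15, rotation=None, force_limit=None): straight line of the TCP; rotation=None keeps the orientation; max_speed is the mean speed in m/s. With force_limit (N) it stops when the force on the tool has changed by that much, and returns True; else False.
- env.move_j(angles): joint-space move.
- env.set_gripper(opening, f_grip=None): opening from 0.0 (shut) to 1.0 (fully open); f_grip is the grip in N (None keeps the last); returns when the fingers have stopped.
- env.hold(seconds).
- env.inverse_kinematics(position, orientation): joint angles nearest the present ones, or None.
- env.camera(name): name is "scene" or "top" or "wrist"; returns a dict with "color" (480x640x3 uint8, red, green, blue), "vertical_fov" (degrees; the focal length in pixels is half the picture's height over the tangent of half this angle, whatever the lens; pixels are square), "cx", "cy" (the principal point, pixels), "pose" (4x4, takes a point from camera to world coordinates). Camera axes: x right, y up, looking along -z (the intrinsics and any distortion apply to the point x, -y, -z); pixel columns grow to the right and rows downward; lengths in m; the calibration is good to about 2 mm. A picture is of the moment at which its call begins. There is no depth.
A pose or a line that the arm cannot do raises env.IKError and nothing moves.
- env.sign_off(): hands the job in; it is judged then, once.
Readings, each from a call of its own:
- env.current_clock(): time.
- env.current_joint_positions(): joint angles.
- env.current_joint_velocities(): joint speeds.
- env.current_effort(): joint torques, N m.
- env.current_eef_pos(): TCP position.
- env.current_tcp_rot(): TCP orientation.
- env.current_contact_force(): force on the tool from outside, world axes, zero at the start.
- env.current_torque(): the same for the moment, N m.
- env.current_grip_width(): opening from 0.0 (shut) to 1.0 (fully open).
- env.current_grip_force(): force on a finger pad.
Only numpy, scipy, OpenCV 4.12 (cv2) and the standard library are available. Lean on these libraries where they do the work, as an engineer would, in place of code of your own. Each camera call takes 0.05 s, during which the arm holds its last target. There are 200 camera calls.

### The job

On the vaccination table two dosage-chart boards lie face down. Unfold the kickstand leg on the back of the blue-framed board all the way to its stop, then lift that board by its handle and stand it on the table, upright on its lower edge, leaning back on its opened leg. Leave the yellow-framed board where it lies.

Things in the scene. Friction and masses are not known exactly. Their poses are not given: they have to be found in the camera images.
- blue_grip (a point): Centre of the black handle sleeve (16 mm thick, 74 long) of the blue-framed, white-backed board. Axes: x to board's top, y along sleeve, z out of its back (up as it lies). Board 200 (x) by 140 by 10 mm, 0.4 kg, loose; its lower edge 245 mm along -x, its top edge 45 mm. Sleeve centre 24 mm from face plane. The sleeve rolls freely: lifted by it, the board turns and hangs by itself
- blue_tab (a point): Grip point on the red pull tab near the free end of the blue board's leg: 12 mm wide (y), 20 mm along the leg (x), its top 13 mm above this point, the leg's top face 25 mm below; 44 mm above the table when folded. Axes turn with the leg, folded as the board's. Hinge line (along y) is 115 mm along +x and 28 mm along -z from here, 95 mm from the sleeve, 16 mm from the face plane
- blue_leg (a joint): Angle of the blue board's leg (rad), an aluminium strip with a black foot bar, foot 145 mm from hinge: 0 folded on the back (starts 0 to 0.1), 0.70 open at its stop. Opening lifts the tab up and towards the board's top. Stiff hinge: stays where left, about 1 N at the tab. Standing on it the board leans back (to its +z) 0.33 rad, sleeve 227 mm above the table
- yellow_grip (a point): Centre of the handle sleeve of the yellow-framed board, a bystander of the same make, sizes and axes, lying face down beside the blue one, its leg folded

How it is judged:
By the outcome, as a careful person would: the job done as asked, in the order asked, and still so for the second after the job is handed in, with the robot touching nothing.
It also fails if it takes over 58 s, if anything falls off the work surface, if the arm or the gripper's body presses on something with over 40 N, if the wrist force passes 120 N, or if a joint passes its speed limit or range.

## Working session

There is one attempt and no reset: what is moved stays moved. The work goes in short steps, each a Python script; the robot and the scene stay as the last script left them, time stands still between calls to the robot, and variables do not carry over. Pictures are saved under pics/ and viewed, at most 14 in all, crops included, and the job is handed in when it is done.

```bash
mkdir -p pics
python3 - <<'E'
from rig import env
import cv2, numpy as np
for n in("scene","top"):
    c=env.camera(n); cv2.imwrite(f"pics/{n}0.png",c["color"][:,:,::-1])
    print(n,{k:(v if k!='pose' else np.round(v,4).tolist()) for k,v in c.items() if k!='color'})
print(env.current_clock(), env.current_tcp_rot(), env.hold_point_z)
E
```

```text
scene {'vertical_fov': 52.99573064130737, 'cx': 320.3422098260043, 'cy': 238.7868867665963, 'pose': [[-0.6328, -0.5952, 0.4953, 0.8688], [0.7743, -0.494, 0.3955, 0.2633], [0.0093, 0.6338, 0.7734, 0.5834], [0.0, 0.0, 0.0, 1.0]]}
top {'vertical_fov': 49.06163523105046, 'cx': 323.9073977420415, 'cy': 243.5171722489965, 'pose': [[-0.0201, 0.9847, -0.1734, 0.4354], [-0.9995, -0.0241, -0.021, -0.0097], [-0.0248, 0.1729, 0.9846, 0.8355], [0.0, 0.0, 0.0, 1.0]]}
0.1 [-9.59127092e-04  9.81071574e-01  1.93643091e-01  4.42045000e-06] 0.0187
```

View pics/top0.png

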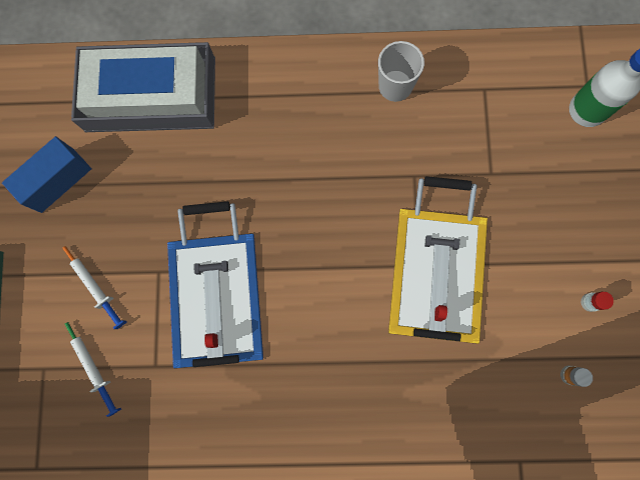

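View pics/scene0.png

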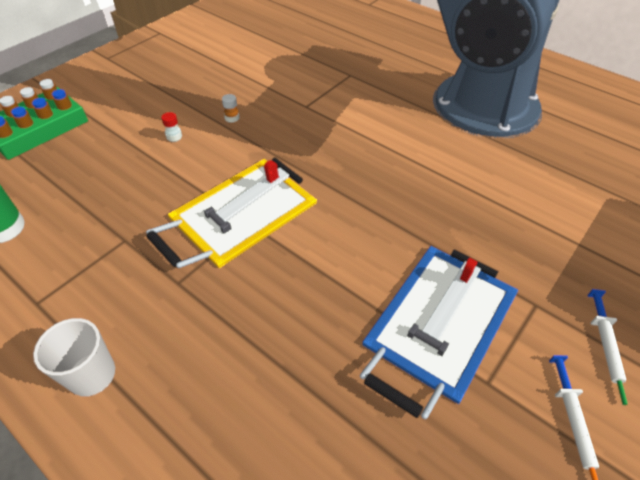

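The top view shows the blue board at left: sleeve ends at about (183,211) and (231,206), tab at (211,338), corners at about (169,242), (254,234), (263,359) and (174,367). The board's top points away from the robot. The scene view agrees, with the sleeve at (366,379)–(421,412) and the tab at (470,266).

```bash
cat > h.py <<'E'
import numpy as np, cv2
from scipy.optimize import least_squares
from scipy.spatial.transform import Rotation as R
def proj(P,c,k=0):
    T=np.linalg.inv(c["pose"]); q=np.atleast_2d(P)@T[:3,:3].T+T[:3,3]
    u=np.c_[q[:,0]/-q[:,2],-q[:,1]/-q[:,2]]; u=u*(1+k*(u**2).sum(1,keepdims=True))
    f=240/np.tan(np.radians(c["vertical_fov"])/2)
    return u*f+[c["cx"],c["cy"]]
E
python3 - <<'E'
from h import *; from rig import env
C={n:env.camera(n) for n in("scene","top")}
# sleeve +y end,-y end, corners top+y, top-y, low-y, low+y (z top of board)
M=np.array([[0,.037,.0],[0,-.037,.0],[-.045,.07,-.014],[-.045,-.07,-.014],[-.245,-.07,-.014],[-.245,.07,-.014]])
px={"top":[(183,211),(231,207),(169,242),(254,234),(263,359),(174,367)],
"scene":[(421,411),(366,380),(460,401),(366,343),(432,249),(517,291)]}
def W(p,M=M): return M@R.from_euler('z',p[2]).as_matrix().T+[p[0],p[1],.024]
for names in(["top"],["scene"],["top","scene"]):
  for K in (0,1):
    f=lambda p:np.concatenate([(proj(W(p),C[n],K*p[3+i])-px[n]).ravel() for i,n in enumerate(names)])
    s=least_squares(f,[.5,.15,0]+[0]*len(names),loss='soft_l1')
    print(names,K,s.x.round(4),np.abs(f(s.x)).mean().round(2),f(s.x).round(1).tolist())
tab=W(s.x,np.array([[-.095-.115,0,.020+.013]])); print(tab, [proj(tab,C[n],s.x[3+i]) for i,n in enumerate(names)])
# where do tab bodies project: grid
E
```

```text
['top'] 0 [0.6398 0.1923 0.0748 0.    ] 0.86 [1.3, -0.4, -0.6, -1.0, -1.2, -0.2, 0.4, -0.7, 0.7, 1.2, -0.6, 1.9]
['top'] 1 [ 0.6394  0.1932  0.0704 -0.1065] 0.48 [1.9, -0.0, -0.7, -0.5, -0.4, -0.2, -0.1, -0.3, -0.1, 0.9, 0.4, 0.2]
['scene'] 0 [0.6426 0.1964 0.0727 0.    ] 1.75 [-0.3, 3.4, 0.3, -1.0, 0.6, 2.7, -4.0, -0.5, -0.7, -3.7, 3.0, -0.9]
['scene'] 1 [ 0.6432  0.2012  0.0719 -0.162 ] 0.93 [0.0, 1.1, 2.6, -0.5, -0.9, -0.1, -1.6, 1.0, 1.0, -1.9, -0.1, -0.4]
['top', 'scene'] 0 [0.6405 0.1945 0.0789 0.     0.    ] 1.51 [-0.0, -0.7, -2.0, -1.5, -2.4, -0.5, -0.9, -1.3, -0.1, 0.5, -1.4, 1.6, -0.6, 0.8, -0.0, -3.0, 0.0, 0.0, -4.6, -2.2, -2.0, -5.3, 1.5, -3.3]
['top', 'scene'] 1 [ 0.6403  0.1957  0.0743 -0.1406 -0.0354] 1.3 [0.7, -0.3, -2.2, -1.0, -1.3, -0.5, -1.6, -0.9, -1.0, -0.1, 0.1, -0.9, -0.2, 0.3, 0.9, -3.2, 0.1, -0.4, -3.5, -2.1, -0.7, -4.9, 1.8, -2.8]
[[0.43086471 0.18015306 0.057     ]] [array([[208.90708057, 340.45418385]]), array([[472.09721728, 262.06286324]])]
```

```bash
cat >> h.py <<'E'
yaw=.0735; G=np.array([.640,.194,.024])
def rot(th=0,yw=yaw): # tool down, turned th about board y
    return R.from_euler('z',yw)*R.from_euler('y',th)*R.from_euler('x',np.pi)
def q(r): return r.as_quat(scalar_first=True)
def hold2tcp(p,r): return np.asarray(p)+r.apply([0,0,.0187])
def brd(v,G=G,yw=yaw): return G+R.from_euler('z',yw).apply(v)
def tabpose(th,G=G,yw=yaw,off=0,dth=0):
    hinge=np.array([-.095,0,-.008]); v=R.from_euler('y',th).apply([-.115,0,.028+off])
    r=rot(th+dth,yw); return hold2tcp(brd(hinge+v,G,yw),r),r
E
python3 - <<'E'
from h import *; from rig import env
for t0 in(0,-.35):
  for th in np.arange(0,.8,.15):
    p,r=tabpose(th,dth=t0); s=env.inverse_kinematics(p,q(r)); print(t0,th.round(2),p.round(3),None if s is None else np.round(s,2))
for z in(.005,.1,.3,.35):
  for x in (.64,.55):
    s=env.inverse_kinematics([x,.194,z],q(rot(0,yaw+np.pi/2)));print(z,x,None if s is None else np.round(s,2))
    s=env.inverse_kinematics([x,.194,z],q(rot(0,yaw-np.pi/2)));print(z,x,None if s is None else np.round(s,2))
p,r=tabpose(0); env.move_pose(p+[0,0,.12],q(r)); print(env.current_clock(),env.current_eef_pos())
c=env.camera("wrist"); cv2.imwrite("pics/w1.png",c["color"][:,:,::-1])
for v in([-.21,0,.033],[-.245,.07,-.014],[-.245,-.07,-.014],[0,0,0],[-.045,.07,-.014],[-.045,-.07,-.014]): print(v,proj(brd(v),c))
E
```

```text
0 0.0 [0.431 0.179 0.025] [ 0.15  0.68  1.97 -0.    0.49  1.65]
0 0.15 [0.433 0.179 0.042] [0.15 0.68 1.85 0.02 0.76 1.63]
0 0.3 [0.438 0.179 0.059] [0.14 0.7  1.73 0.02 1.01 1.62]
0 0.45 [0.446 0.18  0.074] [0.13 0.75 1.6  0.03 1.24 1.62]
0 0.6 [0.456 0.18  0.089] [0.13 0.8  1.47 0.03 1.46 1.61]
0 0.75 [0.468 0.181 0.101] [0.12 0.87 1.34 0.04 1.67 1.61]
-0.35 0.0 [0.437 0.179 0.026] [ 0.17  0.71  2.21  3.41  0.13 -1.74]
-0.35 0.15 [0.44  0.179 0.043] [ 0.16  0.64  2.09 -0.08  0.21  1.74]
-0.35 0.3 [0.445 0.18  0.058] [ 0.15  0.61  1.96 -0.01  0.52  1.66]
-0.35 0.45 [0.452 0.18  0.073] [0.14 0.62 1.83 0.01 0.79 1.63]
-0.35 0.6 [0.462 0.181 0.086] [0.14 0.66 1.69 0.02 1.04 1.62]
-0.35 0.75 [0.473 0.182 0.098] [0.13 0.71 1.56 0.02 1.27 1.62]
0.005 0.64 [ 0.13  0.86  1.45 -0.    0.84  0.05]
0.005 0.64 None
0.005 0.55 [ 0.15  0.79  1.68 -0.    0.67  0.07]
0.005 0.55 None
0.1 0.64 [ 0.13  0.73  1.41 -0.    1.    0.05]
0.1 0.64 None
0.1 0.55 [ 0.15  0.64  1.64 -0.    0.86  0.07]
0.1 0.55 None
0.3 0.64 [ 0.13  0.52  1.22 -0.    1.4   0.05]
0.3 0.64 None
0.3 0.55 [ 0.15  0.39  1.44 -0.    1.31  0.07]
0.3 0.55 None
0.35 0.64 [ 0.13  0.49  1.14 -0.    1.51  0.05]
0.35 0.64 None
0.35 0.55 [ 0.15  0.35  1.37 -0.    1.42  0.07]
0.35 0.55 None
2.9667 [0.43116523 0.17813927 0.14536356]
[-0.21, 0, 0.033] [[324.41162385 242.94959248]]
[-0.245, 0.07, -0.014] [[236.02609791 270.27722716]]
[-0.245, -0.07, -0.014] [[412.88459526 270.18752559]]
[0, 0, 0] [[ 324.1933328  -105.56879228]]
[-0.045, 0.07, -0.014] [[219.58983389 -13.50947084]]
[-0.045, -0.07, -0.014] [[428.9886406  -13.82641615]]
```

View pics/w1.png

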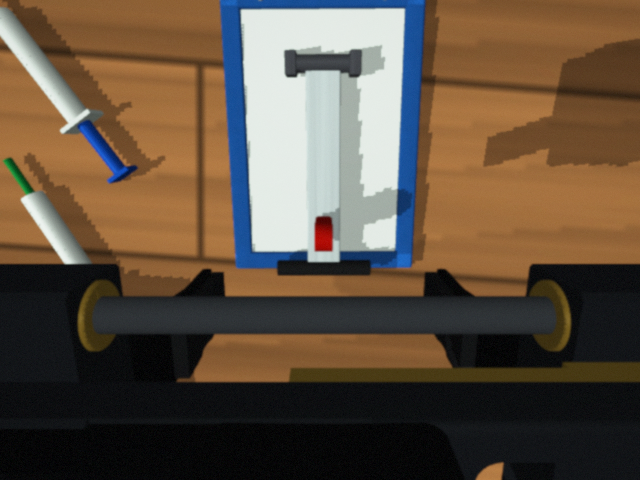

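The wrist view shows the lower corners at (236,268) and (411,266), within 2–4 px of the prediction, and the tab at column 323 (predicted 324). Next I touch the tab top to measure its height, then grip it.

Run:
```python
from h import *; from rig import env
p,r=tabpose(0); top=p+[0,0,.0187+.013]
env.set_gripper(0.0,20)
env.move_straight(top+[0,0,.025],.2)
hit=env.move_straight(top-[0,0,.006],.03,force_limit=2.5)
print(hit,env.current_eef_pos(),"expected tab top .057",env.current_contact_force(),env.current_clock())
env.move_straight(top+[0,0,.03],.2)
print(env.current_clock())
```

```text
True [0.43020667 0.17850374 0.05695746] expected tab top .057 [-0.43308947  0.13107104  8.42760163] 5.8
6.1
```

Run:
```python
from h import *; from rig import env
env.set_gripper(0.5)
p,r=tabpose(0)
env.move_straight(p+[0,0,.001],.1,force_limit=6)
env.set_gripper(0.0,25); print(env.current_grip_width()*87,env.current_grip_force(),env.current_eef_pos(),env.current_contact_force(),env.current_clock())
f0=env.current_contact_force()
for th in np.r_[np.arange(.06,.67,.06),.68,.71,.735]:
    p,r=tabpose(th); env.move_straight(p+[0,0,.001],.08,rotation=q(r))
    print(th.round(2),(env.current_contact_force()-f0).round(1),np.round(env.current_torque(),2))
print(env.current_clock(),env.current_grip_width()*87)
c=env.camera("scene"); cv2.imwrite("pics/s2.png",c["color"][:,:,::-1])
```

```text
11.941112396540358 25.000204272510018 [0.43065406 0.17854214 0.02645816] [-0.07919203 -0.23367771  1.91447818] 8.4833
0.06 [ 2.3  0.1 -4.5] [ 0.04 -0.28 -0.05]
0.12 [ 2.6  0.2 -4.6] [ 0.07 -0.32 -0.01]
0.18 [ 2.8 -0.9 -5.3] [ 0.06 -0.31  0.01]
0.24 [ 1.4  0.  -4.5] [-0.01 -0.27 -0.04]
0.3 [ 1.1  0.2 -4.3] [ 0.01 -0.27 -0.02]
0.36 [ 0.3  0.4 -4.2] [ 0.01 -0.25  0.  ]
0.42 [ 0.1  0.2 -2.6] [ 0.07 -0.23  0.  ]
0.48 [-0.2  0.6 -2.8] [ 0.02 -0.13 -0.01]
0.54 [-1.   0.6 -2.1] [ 0.03 -0.06  0.04]
0.6 [-1.4 -0.9 -1.1] [ 0.01 -0.02  0.04]
0.66 [-3.5  0.5  1.3] [ 0.    0.54 -0.05]
0.68 [-4.5 -0.7  1.8] [ 0.03  0.64 -0.06]
0.71 [-3.1 -0.7  0.2] [ 0.01  0.06 -0.01]
0.74 [-3.9  0.6  0.4] [-0.01 -0.   -0.02]
11.9833 12.102662645594831
```

View pics/s2.png

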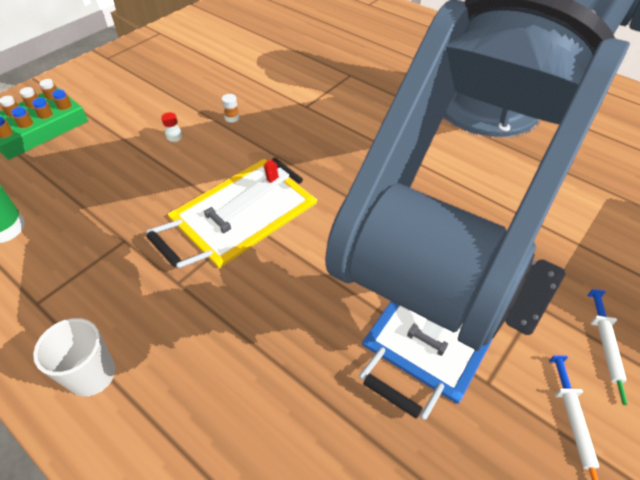

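The scene view shows the board still lying in place, with the arm hiding the leg. I'll overshoot slightly to make sure it reached the stop, then release and look.

Run:
```python
from h import *; from rig import env
for th in(.755,.775):
    p,r=tabpose(th); env.move_straight(p,.06,rotation=q(r)); print(env.current_contact_force().round(1),np.round(env.current_torque(),2))
env.set_gripper(0.55)
print(env.current_contact_force().round(1))
p=env.current_eef_pos(); env.move_straight(p-.07*r.apply([0,0,1]),.2)
env.move_pose(brd([0,0,.12]),q(rot(0,yaw+np.pi/2)))
print(env.current_clock())
for n in("scene","wrist","top"):
    c=env.camera(n); cv2.imwrite(f"pics/{n}3.png",c["color"][:,:,::-1])
    print(n,proj(brd([[0,.037,0],[0,-.037,0],[-.045,.07,-.014],[-.045,-.07,-.014]]),c).round().tolist())
a=[cv2.imread(f"pics/{n}3.png") for n in("scene","wrist")]
cv2.imwrite("pics/m3.png",np.hstack([a[0][120:470,280:680],cv2.resize(a[1],None,fx=.6,fy=.6)[:288].copy() if 0 else cv2.copyMakeBorder(cv2.resize(a[1],(420,315)),0,35,0,0,0)]))
```

```text
[-5.6 -0.3  3.3] [-0.03  0.3  -0.01]
[-6.  -0.5  3.7] [-0.03  0.45 -0.02]
[ 0.2 -0.7 -0.6]
15.3083
scene [[420.0, 411.0], [366.0, 376.0], [460.0, 401.0], [362.0, 340.0]]
wrist [[324.0, 181.0], [324.0, 279.0], [262.0, 133.0], [269.0, 312.0]]
top [[183.0, 210.0], [229.0, 206.0], [167.0, 242.0], [253.0, 233.0]]
```

View pics/m3.png

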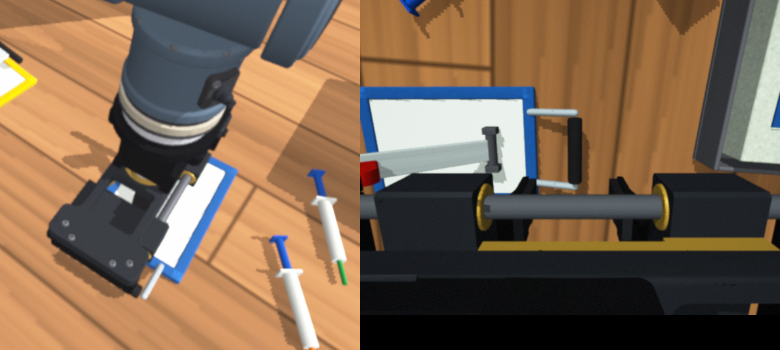

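The wrist view shows the sleeve at about (328,180)–(328,280), about 2 mm from the prediction, and the leg raised. I'll check the leg angle from the red pixels.

Run:
```python
from h import *; from rig import env
for n in("wrist","top","scene"):
    c=env.camera(n); im=c["color"].astype(int)
    m=(im[...,0]>110)&(im[...,1]<60)&(im[...,2]<60)
    k,l,s,ct=cv2.connectedComponentsWithStats(m.astype(np.uint8)); print(n,[(s[i].tolist(),ct[i].round().tolist()) for i in range(1,k) if s[i,4]>15])
    for th in(.5,.6,.65,.7,.75):
        pts=np.array([[a,b,z] for a in(-.01,.01) for b in(-.006,.006) for z in(-.025,.013)])+[-.115,0,.028]
        P=proj(brd(np.array([-.095,0,-.008])+R.from_euler('y',th).apply(pts)),c); print(th,P.min(0).round(),P.max(0).round())
```

```text
wrist [([0, 245, 25, 40, 591], [9.0, 261.0])]
0.5 [-38. 239.] [ 26. 282.]
0.6 [-33. 243.] [ 25. 288.]
0.65 [-29. 244.] [ 27. 291.]
0.7 [-24. 246.] [ 32. 294.]
0.75 [-23. 248.] [ 39. 296.]
top [([596, 292, 17, 17, 238], [604.0, 300.0]), ([193, 304, 13, 24, 178], [198.0, 315.0]), ([435, 306, 12, 15, 155], [440.0, 313.0])]
0.5 [194. 311.] [210. 338.]
0.6 [192. 304.] [208. 333.]
0.65 [191. 301.] [207. 330.]
0.7 [190. 297.] [206. 327.]
0.75 [189. 293.] [206. 324.]
scene [([162, 113, 15, 13, 162], [169.0, 119.0]), ([265, 160, 13, 22, 200], [271.0, 170.0])]
0.5 [462. 246.] [479. 270.]
0.6 [461. 247.] [478. 269.]
0.65 [460. 248.] [478. 269.]
0.7 [459. 249.] [478. 269.]
0.75 [457. 250.] [477. 270.]
```

Run:
```python
from h import *; from rig import env
c=env.camera("top")
for nm in("top0","top3"):
    im=cv2.imread(f"pics/{nm}.png")[...,::-1].astype(int)
    m=(im[...,0]>100)&(im[...,1]<70)&(im[...,2]<70); m[:,:150]=0; m[:,280:]=0
    y,x=np.nonzero(m); print(nm,x.min(),x.max(),y.min(),y.max(),x.mean().round(1),y.mean().round(1))
for th in(0,.05,.1,.6,.64,.67,.7,.73):
    pts=np.array([[a,b,z] for a in(-.01,.01) for b in(-.006,.006) for z in(-.025,.013)])+[-.115,0,.028]
    P=proj(brd(np.array([-.095,0,-.008])+R.from_euler('y',th).apply(pts)),c,-.1); print(th,P.min(0).round(1),P.max(0).round(1),P.mean(0).round(1))
im=cv2.imread("pics/top3.png")[190:380,150:280]; cv2.imwrite("pics/t3c.png",cv2.resize(im,None,fx=3,fy=3,interpolation=2))
```

```text
top0 205 214 335 347 208.7 340.8
top3 193 205 304 328 198.1 315.4
0 [205.1 333.8] [219.7 348.2] [212.5 340.9]
0.05 [204.2 332.3] [218.8 347.5] [211.6 340.1]
0.1 [203.2 330.6] [217.8 347.2] [210.6 339.1]
0.6 [192.6 303.7] [208.9 332. ] [200.9 317.9]
0.64 [191.8 300.9] [208.3 329.8] [200.2 315.4]
0.67 [191.3 298.7] [207.8 328.1] [199.7 313.4]
0.7 [190.7 296.5] [207.3 326.3] [199.2 311.4]
0.73 [190.2 294.3] [206.8 324.5] [198.6 309.4]
```

View pics/t3c.png

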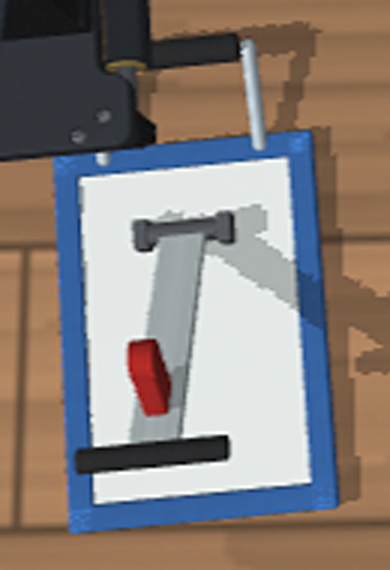

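The crop shows the leg well open, with the foot bar centred at about top pixel (201,341). I'll fit the angle from the foot bar, using the folded picture as reference.

Run:
```python
from h import *; from rig import env
c=env.camera("top")
for nm in("top0","top3"):
    im=cv2.imread(f"pics/{nm}.png").astype(int)
    m=(im.max(2)<45); m[:300]=0;m[:,:165]=0; m[:,275:]=0
    k,l,s,ct=cv2.connectedComponentsWithStats(m.astype(np.uint8)); print(nm,[(s[i].tolist(),ct[i].round(1).tolist()) for i in range(1,k) if s[i,4]>40])
    m=(im[...,0]>100)&(im[...,2]<80)&(im[...,1]<120); m[:225]=0;m[:,:155]=0;m[:,280:]=0;m[380:]=0
    y,x=np.nonzero(m); print(x.min(),x.max(),y.min(),y.max(), x[y==y.max()].mean(), y[x==x.max()].mean())
for th in(0,.05,.6,.65,.7,.75):
  print(th,[proj(brd(np.array([-.095,0,-.008])+R.from_euler('y',th).apply([-.145,0,dz])),c,-.1).round(1).tolist() for dz in(-.004,.0,.004)])
```

```text
top0 [([193, 355, 46, 12, 340], [215.4, 360.7])]
168 262 234 367 177.0 357.5
top3 [([176, 335, 50, 13, 257], [201.3, 340.7])]
168 262 233 367 175.5 356.5
0 [[[217.7, 360.1]], [[217.1, 360.3]], [[216.5, 360.4]]]
0.05 [[[216.7, 360.4]], [[216.1, 360.4]], [[215.5, 360.3]]]
0.6 [[[203.5, 346.2]], [[202.8, 344.6]], [[202.1, 343.0]]]
0.65 [[[202.2, 343.3]], [[201.6, 341.6]], [[200.9, 339.9]]]
0.7 [[[201.0, 340.2]], [[200.3, 338.3]], [[199.6, 336.5]]]
0.75 [[[199.8, 336.8]], [[199.1, 334.8]], [[198.4, 332.8]]]
```

Run:
```python
from h import *; from rig import env
def foot():
    im=env.camera("top")["color"].astype(int); m=(im.max(2)<45); m[:325]=0;m[:,:165]=0; m[:,275:]=0;m[375:]=0
    y,x=np.nonzero(m); return x.size,x.mean().round(2),y.mean().round(2),y.min(),y.max()
def bl():
    im=env.camera("top")["color"].astype(int); m=(im[...,2]>100)&(im[...,0]<80)&(im[...,1]<120); m[:225]=0;m[:,:155]=0;m[:,280:]=0;m[380:]=0
    y,x=np.nonzero(m); return x.size,x.min(),x.max(),y.min(),y.max()
print(foot(),bl())
p,r=tabpose(.68); a=r.apply([0,0,1])
env.move_pose(p-.07*a,q(r)); env.set_gripper(.45)
env.move_straight(p,.12,force_limit=6); env.set_gripper(0,40)
g=env.current_eef_pos(); f0=env.current_contact_force(); print(env.current_grip_width()*87,bl())
base,_=tabpose(.68,dth=0)
for th in(.71,.74,.77,.80):
    pp,_=tabpose(th,dth=.68-th); env.move_straight(g+pp-base,.05)
    print(th,(env.current_contact_force()-f0).round(1),bl())
env.set_gripper(.45); gp=env.current_eef_pos(); env.move_straight(gp-.07*a,.2)
env.move_pose(brd([0.003,0,.12]),q(rot(0,yaw+np.pi/2)))
print(foot(),bl(),env.current_clock())
w=env.camera("wrist"); cv2.imwrite("pics/w4.png",w["color"][:,:,::-1])
cv2.imwrite("pics/top4.png",env.camera("top")["color"][:,:,::-1])
print(proj(brd([[0,.037,0],[0,-.037,0],[-.045,.07,-.014],[-.045,-.07,-.014]]),w).round().tolist())
```

```text
(270, np.float64(201.69), np.float64(340.66), np.int64(335), np.int64(347)) (3043, np.int64(168), np.int64(262), np.int64(233), np.int64(367))
11.670065288354104 (1941, np.int64(171), np.int64(262), np.int64(233), np.int64(367))
0.71 [ 0.3 -0.6 -4.6] (1876, np.int64(171), np.int64(262), np.int64(232), np.int64(365))
0.74 [-0.2 -1.  -5.1] (1893, np.int64(169), np.int64(262), np.int64(229), np.int64(363))
0.77 [ 0.6 -0.3 -5.3] (1883, np.int64(170), np.int64(261), np.int64(227), np.int64(361))
0.8 [ 0.4 -0.5 -7.1] (1898, np.int64(170), np.int64(261), np.int64(225), np.int64(358))
(261, np.float64(199.38), np.float64(329.07), np.int64(325), np.int64(335)) (2861, np.int64(168), np.int64(261), np.int64(226), np.int64(359)) 23.0417
[[320.0, 181.0], [320.0, 279.0], [257.0, 133.0], [265.0, 312.0]]
```

View pics/w4.png

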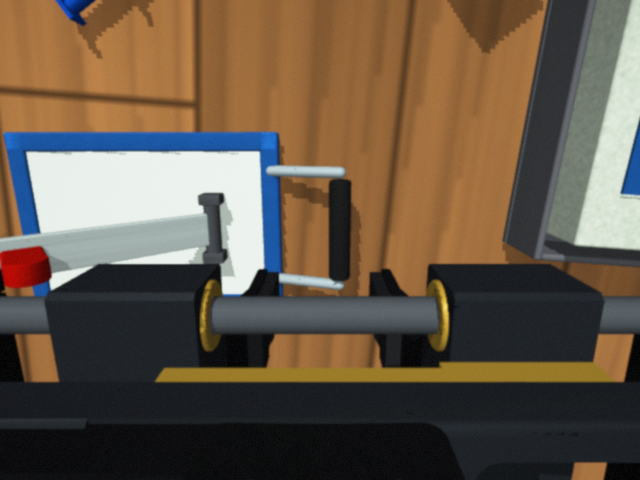

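The wrist view shows the sleeve at (340,180)–(340,279), so the board slid about 15 mm in +x. The leg moved with it and opened further. I'll verify the angle quickly.

Run:
```python
from h import *; from rig import env
c=env.camera("top"); w=env.camera("wrist")
im=cv2.imread("pics/top4.png").astype(int); m=(im.max(2)<45); m[:310]=0;m[:,:165]=0; m[:,275:]=0;m[375:]=0
y,x=np.nonzero(m); print(x.size,x.mean(),y.mean(),y.min(),y.max())
for dx in(.012,.015):
  G2=G+[dx,.0,0]
  print(dx,proj(brd([[0,.037,0],[0,-.037,0],[-.045,.07,-.014],[-.045,-.07,-.014]],G2),w).round().tolist())
  print([(th,proj(brd(np.array([-.095,0,-.008])+R.from_euler('y',th).apply([-.145,0,0]),G2),c,-.1).round(1).tolist()) for th in(.6,.65,.7,.75)])
```

```text
269 199.93308550185873 328.90706319702605 323 335
0.012 [[336.0, 182.0], [335.0, 280.0], [274.0, 134.0], [279.0, 313.0]]
[(0.6, [[202.9, 336.0]]), (0.65, [[201.7, 332.9]]), (0.7, [[200.4, 329.6]]), (0.75, [[199.2, 326.0]])]
0.015 [[340.0, 182.0], [339.0, 281.0], [278.0, 134.0], [283.0, 313.0]]
[(0.6, [[202.9, 333.8]]), (0.65, [[201.7, 330.7]]), (0.7, [[200.5, 327.4]]), (0.75, [[199.2, 323.8]])]
```

Run:
```python
from h import *; from rig import env
r=rot(0,yaw+np.pi/2); G2=G+[.015,-.001,0]
p=hold2tcp(G2,r)
env.move_straight(p,.12,rotation=q(r),force_limit=8); env.set_gripper(0,40)
print(env.current_grip_width()*87,env.current_grip_force(),env.current_eef_pos())
for d,z in((.0,.05),(-.02,.11),(-.05,.18),(-.07,.25)):
    env.move_straight(brd([d,0,0],p)+[0,0,z],.12)
env.hold(1.0)
print(env.current_contact_force(),env.current_clock(),env.current_eef_pos())
a=[env.camera(n)["color"][:,:,::-1] for n in("scene","top")]
cv2.imwrite("pics/m5.png",cv2.resize(np.hstack(a),(800,300),interpolation=3))
```

```text
14.90627646086419 39.98380949953571 [0.65435518 0.19296996 0.00547555]
[-1.71284259 -0.00488968 -4.60611125] 28.9 [0.58414864 0.18775729 0.25487104]
```

View pics/m5.png

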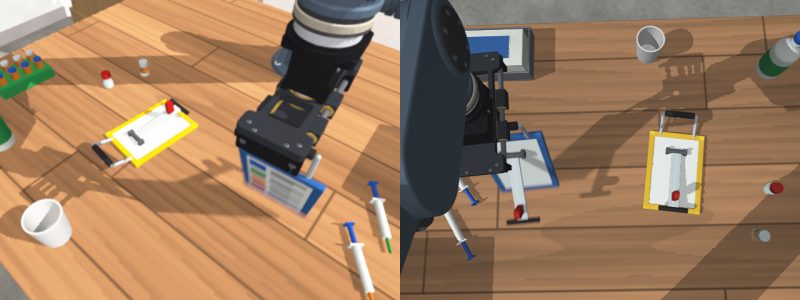

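The views show the board hanging from the sleeve with its chart side away from the robot and the opened leg toward the robot; the yellow board is untouched. Next I lower it until the edge touches, then tip it back along the arc.

Run:
```python
from h import *; from rig import env
env.hold(1.0); print(env.current_contact_force().round(2))
p=env.current_eef_pos()
hit=env.move_straight([p[0],p[1],.220],.02,force_limit=1.5)
c=env.current_eef_pos(); print(hit,"sleeve z",c[2]+.0187,env.current_contact_force().round(2),env.current_clock())
z0=.0187
S=lambda f:np.array([-(.245*np.sin(f)+.014*np.cos(f)),0,.245*np.cos(f)-.014*np.sin(f)])
f0=-.11; 
for f in(-.057,0,.06,.12,.18,.24,.29):
    d=brd(S(f)-S(f0),c); d[2]=S(f)[2]-z0
    env.move_straight(d,.06); print(f,d.round(3),env.current_contact_force().round(2))
print(env.current_clock())
a=[env.camera(n)["color"][:,:,::-1] for n in("scene","top")]
cv2.imwrite("pics/m6.png",cv2.resize(np.hstack(a),(800,300),interpolation=3))
```

```text
[-1.35 -1.39 -5.72]
True sleeve z 0.27222529575010207 [ 1.32  0.71 -5.09] 30.225
-0.057 [0.572 0.187 0.227] [-1.71 -0.53 -5.26]
0 [0.558 0.186 0.226] [ 0.17 -0.37  0.35]
0.06 [0.543 0.185 0.225] [ 0.32 -1.54  6.11]
0.12 [0.529 0.184 0.223] [-0.31 -1.23 10.86]
0.18 [0.514 0.183 0.22 ] [-2.79 -1.24 17.81]
0.24 [0.5   0.181 0.216] [-5.04 -1.8  27.3 ]
0.29 [0.488 0.181 0.212] [-9.43 -2.68 36.36]
33.1417
```

View pics/m6.png

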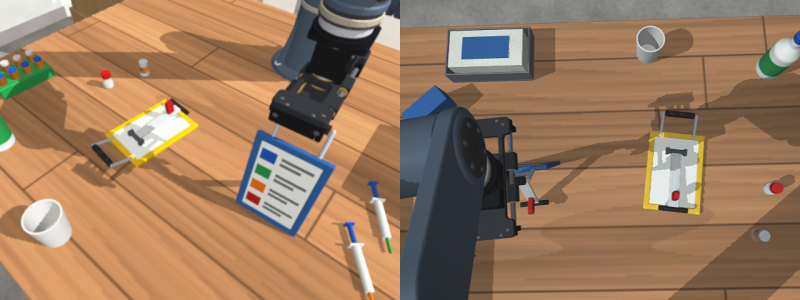

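The scene view shows the board upright on its edge. The touch test had tripped early on swing, so the edge jammed and the force rose to 36 N. I'll raise the board, let it settle and redo this with a real contact.

Run:
```python
from h import *; from rig import env
p=env.current_eef_pos()
env.move_straight([p[0]+.04,p[1]+.003,.25],.06)
F=[]
for i in range(15): env.hold(.15); F.append(env.current_contact_force())
print(np.round(F,1)[::2].tolist(),env.current_grip_width()*87)
p=env.current_eef_pos()
hit=env.move_straight([p[0],p[1],.205],.02,force_limit=3)
c=env.current_eef_pos(); print(hit,c,"sleeve z",c[2]+.0187,env.current_contact_force().round(2),env.current_clock())
a=[env.camera(n)["color"][:,:,::-1] for n in("scene","top")]
cv2.imwrite("pics/m7.png",np.hstack([a[0][150:450,300:600],a[1][150:450,50:350]]))
```

```text
[[0.3, 0.5, -5.8], [-1.6, -0.0, -5.0], [0.9, -0.4, -5.7], [-0.7, 0.3, -5.1], [-0.5, -0.3, -4.5], [1.2, -0.0, -5.6], [-1.0, 0.2, -6.8], [-0.9, 0.0, -5.2]] 14.85399891413805
True [0.52961816 0.18363348 0.22415359] sleeve z 0.24285359260442957 [-1.92 -1.39  4.38] 37.8917
```

View pics/m7.png

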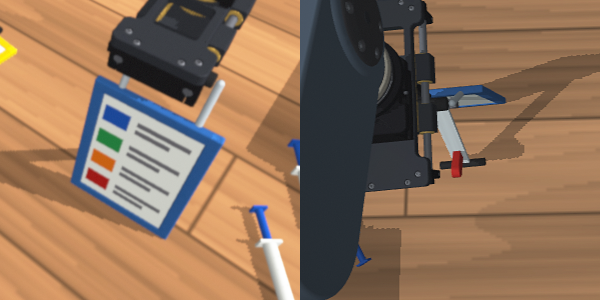

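The crops show the board upright and near vertical, lower edge on the table, leg toward the robot. I'll tip it back in closed loop: step toward the robot while keeping a light load on the edge.

Run:
```python
from h import *; from rig import env
u=R.from_euler('z',yaw).apply([-1,0,0])
Fz=lambda: np.mean([env.current_contact_force()[2] for _ in range(3)])
p=env.current_eef_pos().copy(); x=0; log=[]
while x<.16 and p[2]>.207 and env.current_clock()<49:
    p=p+u*.006; x+=.006; env.move_straight(p,.06)
    for _ in range(6):
        f=Fz()
        if f>4: p[2]+=.001
        elif f<-2.5 and p[2]>.207: p[2]-=.001
        else: break
        env.move_straight(p,.03)
    log.append((round(x,3),round(p[2],4),round(f,1),round(env.current_contact_force()[0],1)))
print(log,env.current_clock())
C=env.camera("scene"); T=env.camera("top")
cv2.imwrite("pics/m8.png",np.hstack([C["color"][150:450,300:600,::-1],T["color"][150:450,50:350,::-1]]))
```

```text
[(0.006, np.float64(0.2241), np.float64(1.5), np.float64(-0.4)), (0.012, np.float64(0.2241), np.float64(0.5), np.float64(-0.3)), (0.018, np.float64(0.2231), np.float64(3.5), np.float64(-0.9)), (0.024, np.float64(0.2231), np.float64(1.3), np.float64(0.2)), (0.03, np.float64(0.2221), np.float64(3.1), np.float64(-1.0)), (0.036, np.float64(0.2221), np.float64(-0.3), np.float64(-0.0)), (0.042, np.float64(0.2221), np.float64(1.0), np.float64(-0.6)), (0.048, np.float64(0.2221), np.float64(-2.4), np.float64(-0.2)), (0.054, np.float64(0.2211), np.float64(3.1), np.float64(-0.5)), (0.06, np.float64(0.2211), np.float64(0.8), np.float64(-0.8)), (0.066, np.float64(0.2211), np.float64(-1.0), np.float64(-0.5)), (0.072, np.float64(0.2211), np.float64(0.9), np.float64(-0.4)), (0.078, np.float64(0.2211), np.float64(-1.7), np.float64(0.7)), (0.084, np.float64(0.2211), np.float64(1.8), np.float64(-0.3)), (0.09, np.float64(0.2211), np.float64(1.9), np.float64(-1.4)), (0.096, np.float64(0.2211), np.float64(1.8), np.float64(-0.7)), (0.102, np.float64(0.2211), np.float64(-2.4), np.float64(0.3)), (0.108, np.float64(0.2211), np.float64(1.3), np.float64(-0.6)), (0.114, np.float64(0.2211), np.float64(-1.9), np.float64(-0.6)), (0.12, np.float64(0.2211), np.float64(2.3), np.float64(-1.0)), (0.126, np.float64(0.2211), np.float64(-1.5), np.float64(-0.0)), (0.132, np.float64(0.2211), np.float64(-2.0), np.float64(-0.5)), (0.138, np.float64(0.2211), np.float64(3.7), np.float64(-0.7)), (0.144, np.float64(0.2211), np.float64(0.6), np.float64(-0.1)), (0.15, np.float64(0.2211), np.float64(-1.8), np.float64(0.3)), (0.156, np.float64(0.2211), np.float64(-2.0), np.float64(-0.0))] 49.2417
```

View pics/m8.png

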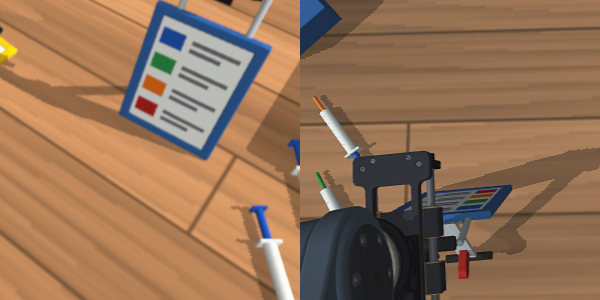

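The board now leans back slightly on its sliding edge, with the leg still clear of the table. I'll let the sleeve follow the robot-side finger back onto the leg as the gripper opens, then withdraw.

Run:
```python
from h import *; from rig import env
u=R.from_euler('z',yaw).apply([-1,0,0])
env.set_gripper(1.0); print(env.current_clock(),env.current_contact_force().round(1))
p=env.current_eef_pos()
try: env.move_straight(p+u*.022+[0,0,-.005],.06)
except env.IKError: print("ik")
print(env.current_clock(),env.current_contact_force().round(1))
C=env.camera("scene"); T=env.camera("top")
cv2.imwrite("pics/m9.png",np.hstack([C["color"][100:450,250:600,::-1],T["color"][150:500,50:400,::-1][:350] if 0 else T["color"][130:480,50:400,::-1]]))
```

```text
50.6833 [0.8 0.8 0.3]
51.2083 [-0.2 -0.3  0.1]
```

View pics/m9.png

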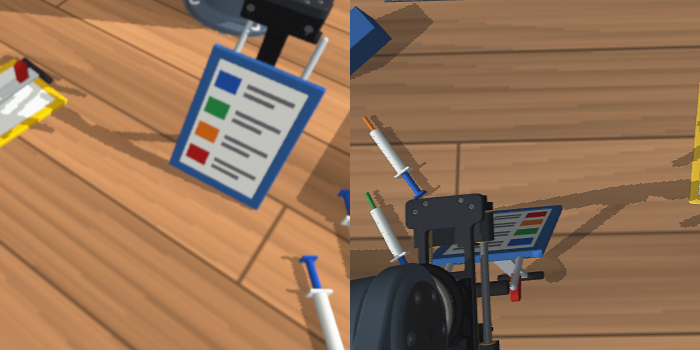

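The board now leans back noticeably and the tool reads no load, so it appears to stand on its leg. I'll withdraw straight up and check numerically that it stays put.

Run:
```python
from h import *; from rig import env
p=env.current_eef_pos(); F0=env.camera("scene")["color"].astype(int)
hit=env.move_straight(p+[0,0,.11],.14,force_limit=3)
print(hit,env.current_clock(),env.current_contact_force().round(1),env.current_eef_pos())
a=env.camera("scene")["color"]; env.hold(.3); b=env.camera("scene")["color"]; T=env.camera("top")["color"]
s=(slice(140,320),slice(410,600)); print(np.abs(a.astype(int)-b)[s].max(),np.abs(F0-b)[200:320,410:580].mean(),env.current_clock())
cv2.imwrite("pics/m10.png",np.hstack([b[100:450,250:600,::-1],T[130:480,50:400,::-1]]))
```

```text
False 52.2917 [-0.9 -1.   0.1] [0.35193959 0.17051548 0.32565534]
9 4.779297385620915 52.7417
```

View pics/m10.png

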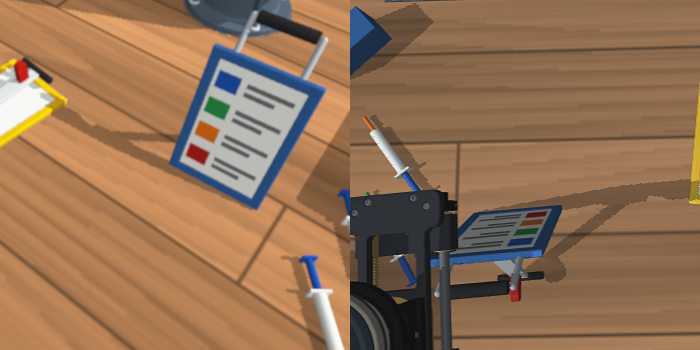

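The board stands still, leaning on its open leg, with the gripper about 90 mm clear above it.

```bash
python3 -c "
from rig import env
print(env.sign_off())"
```

```text
the job is handed in; nothing more can be done
None
```

The blue board stands upright on its lower edge, leaning back on its leg opened to the stop, the yellow board was not touched, and the job was handed in at about 53 s (one early lowering attempt jammed at about 36 N on the wrist and was redone).

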